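Start a wing nut on its stud and clamp the part

ROBOT

A 6-joint arm with a two-finger parallel gripper is mounted at the origin on a cart in front of the work surface, level with it; the furniture and walls round the work are solid. World frame = base frame: x ahead of the robot, y to its left, z up, the work surface at z = 0. Lengths are in m, angles in rad, forces in N, time in s.
With the tool pointing down it reaches from about 0.3 to 0.775 m from the base axis. Payload 14.6 kg.
Tool frame: the origin (TCP) lies at the very end of the fingers, on their centre line; the grasp point (between the pads) lies 19 mm behind it (ctrl.hold_point_z is the z of the grasp point in the tool frame, in m); z points along the fingers, y is the direction in which the jaws open and shut (so a half turn about z gives the same grasp; the last joint's range is limited). The gripper opens to 94 mm and grips with 3 to 60 N. Pads are 16 mm wide; open, the fingers measure 119 mm over their backs; the gripper's body (75 mm by 177 mm) begins 78 mm behind the grasp point.
Start: joints at [-1.168, 0.3, 1.521, -0, 1.321, -0.067], TCP at [0.249, -0.49, 0.205] pointing down, gripper open.
Joint ranges: [-3.03, 3.03], [-0.79, 2.21], [0.23, 2.52], [-1.04, 4.18], [0, 3.07], [-2.55, 2.55]. Speed limits (rad/s): [2.22, 2.22, 2.57, 3.14, 3.14, 3.14].

INTERFACE

Orientations are given as [roll, pitch, yaw] about the fixed x, y, z axes, in that order (R = Rz(yaw) Ry(pitch) Rx(roll)).
In Python, from station import ctrl, cams, hand_in gives the robot as it stands.
- The arm moves only by the tool servo_tool, never from a script. Its argument "rows" is a list of rows, each a list of 7 numbers: the shift along the world's x, y, z in m, then the turn, a rotation vector about the world's x, y, z in rad, then the gripper command: -1 is shut, 1 is fully open, values between are in proportion. A call has exactly 8 rows; each row is the pose to reach, as a shift and turn from the pose measured when the call began; what a row does not reach only later rows make up. A row lasts 1/12 s, in which the tool goes at most 41.7 mm and 7.16 degrees, less where a joint would pass 70% of its speed; a pose out of reach is approached as far as the arm can. A call with a gripper value outside its range is refused whole. The fingers move at their own pace and stop on an object; "newtons" is the grip in N (left out, the last holds). Time passes only in rows, so rows that repeat a pose let the fingers close, or fill a call up. It gives the time, the measured TCP pose, the force and the opening at its end, in the units of the state.
- ctrl.get_obs(): the state, without advancing time (a new reading comes with each control period).
- cams.camera(name): name is "scene" or "top" or "wrist"; returns a dict with "image" (400x640x3 uint8, red, green, blue), "depth" (400x640 float32, m along the optical axis (not along the pixel's ray), 0 where there is no reading), "fx", "fy", "cx", "cy" (pixels), "rvec" (rotation vector, rad) and "tvec" (3), from world to camera coordinates, as OpenCV has them; the wrist camera has in their place "hand_eye" (4x4, takes a point from camera to tool coordinates, whose origin is the TCP and whose axes are the flange's). Camera axes: x right, y down, z forward; pixel columns grow to the right and rows downward; lengths in m; the calibration is good to about 2 mm. A picture is of the moment at which its call begins: read the wrist's pose just before it.
- hand_in(): hands the job in, once; it reports no verdict.
Trained networks look in a picture, given as the dict that the camera call returned (one of the last four; its "shot" number tells which), for a name from the list of things; names that differ only in an ending like _2 or _b are one class to them, and where a whole thing is asked for, a point or a joint stands for the part that bears it (a point fixed in the world has none). Each returns a list of dicts, best first, with "p" (0 to 1); they miss things now and then, are a little off and sometimes report something else, mostly with a low value. They report only what shows in the picture. A call takes as long as a camera call. They do not tell look-alikes from the thing itself.
- cams.spot_in(picture, name): "box" ([left, top, right, bottom] as shares, 0 to 1, of the picture: columns of its width, rows of its height, round what is visible of it).
- cams.place_of(picture, name): "at" ([column, row] as shares, 0 to 1, of the picture: columns of its width, rows of its height: a listed point, or the origin of a listed thing).
The state is a dict: "time_s": time; "qpos": joint angles; "joint_vel": joint speeds; "tau": joint torques, N m; "ee_pos": TCP position; "eef_rot": TCP orientation; "force": force on the tool from outside, world axes, zero at the start; "moment": the same for the moment, N m; "grip_width": finger opening in m.
Only numpy, scipy, OpenCV 4.12 (cv2) and the standard library are available. Lean on these libraries where they do the work, as an engineer would, in place of code of your own. Each camera call takes 0.05 s, during which the arm holds its last target.

TASK

Set the steel wing nut upright over the stud of the strap clamp, turn it gently backward (counter-clockwise from above) until you feel it drop into the start of its thread, then run it forward (clockwise) to its stop, so that the strap is pressed down and holds the grille frame in its nest. Do not force the thread.

Things in the scene. Friction and masses are not known exactly. Their poses are not given: they have to be found in the camera images.
- nut_wing (a point): Centre of the wing of a loose bare-steel wing nut (0.14 kg), which stands on the bench: the wing is one upright flat bar, 50 mm long (x), 10 mm thick (y), 22 mm high, on top of a round closed hub 45 mm across and 28.5 mm high. The point lies on the nut's axis, 39 mm above its underside.
- nut: The wing nut; origin at the centre of its open underside, z up its axis. Its bore is 37.4 mm wide and 24.5 mm deep; three square lugs, 4 mm thick and 120 degrees apart (one along +x), stick 4.5 mm inward, lower sides 5 mm above the underside. Right-hand thread: clockwise from above is forward.
- stud_top (a point): Top centre of the jig's upright steel stud, 58 mm above the bench. Tip tapers from 27 to 18 mm over 5 mm; under it 3 thread lands, 34 mm across. Set on, the nut's lugs rest on the lands, underside 10 mm below this point, or 7.5 mm if on the teeth (2.5 mm high) that stop forward turning there. Turned back, at most 115 degrees, the lugs reach the thread's gaps and the nut drops if not held up.
- strap_top (a point): Top of the strap, 30 mm to +y of the stud's axis, 39.5 mm above the bench when up. The nut drops 8.7 mm, by its weight, onto the strap. Gaps are only 2 mm wider than a lug; their far side is solid. Where they lie is not given and varies; now and then the nut drops at once when set on. Once it has dropped, about 70 to 95 degrees forward pulls it 3 to 4 mm down to a solid stop; it stays.
- strap (a joint): How far the clamp strap (dark steel bar 50 x 100 x 8 mm round the stud) is pressed down, m: 0 = up on its springs, about 0.0035 = on the grille frame, nut fully on. The springs give 5 to 8 N; turning the nut against them takes about 0.05 to 0.2 N m, more only at a stop.
- jig: The fixed clamp jig, an aluminium plate 140 x 125 x 10 mm with stud, strap and, toward -y, a nest in which a black grille frame (117 x 39 x 18 mm) lies under the strap's end; origin on the stud's axis at bench level. More than 80 N between nut and jig (about 0.4 N m at a stop) damages the thread.
Not all that is in view belongs to the job. What is shaped like the nut but blue or orange is not meant.

How it is judged:
By the outcome, as a careful person would: the job done as asked, in the order asked, and still so for the second after the job is handed in, with the robot touching nothing.
It also fails if it takes over 72 s, if anything falls off the work surface, if the arm or the gripper's body presses on something with over 40 N, if the wrist force passes 120 N, or if a joint passes its speed limit or range.

## Working session

There is one attempt and no reset: what is moved stays moved. The work goes in short steps, Python scripts to look and compute and a tool call to move; the robot and the scene stay as the last step left them, time stands still between calls to the robot, and variables do not carry over. Pictures are saved under pics/ and viewed, and the job is handed in when it is done.

Besides the shell and the picture viewer there is one more tool, called after ">>>" as name([rows], argument=value, ...), one row to a line, values as JSON. servo_tool: Moves the arm, as the interface text tells. Its arguments: {"type":"object","properties":{"rows":{"type":"array"},"newtons":{"type":"number"}},"required":["rows"]}

```bash
ls; mkdir -p pics; cat > h.py <<'E'
import numpy as np,cv2
from scipy.spatial.transform import Rotation as R
from station import ctrl,cams
def save(d,n): cv2.imwrite(f'pics/{n}.png',d['image'][:,:,::-1])
def world(d,u,v,z=None,obs=None,plane=None):
    ray=np.array([(u-d['cx'])/d['fx'],(v-d['cy'])/d['fy'],1.])
    if 'rvec' in d:
        Rm=cv2.Rodrigues(np.array(d['rvec'],float))[0];t=np.array(d['tvec'],float).ravel()
        Rw=Rm.T;o=-Rm.T@t
    else:
        H=np.array(d['hand_eye']);Rt=R.from_euler('xyz',obs['eef_rot']).as_matrix() if len(obs['eef_rot'])==3 else None
        Rw=Rt@H[:3,:3];o=Rt@H[:3,3]+np.array(obs['ee_pos'])
    r=Rw@ray
    if plane is not None: return o+r*(plane-o[2])/r[2]
    return o+r*z
E
python3 - <<'E'
from h import *
print(ctrl.get_obs(), ctrl.hold_point_z)
for n in ['scene','top']:
    d=cams.camera(n);save(d,n+'0');
    np.savez('pics/'+n+'0.npz',**{k:v for k,v in d.items()})
    for t in ['nut_wing','nut','stud_top','strap_top','jig']:
        for r in cams.place_of(d,t)[:4]:
            u,v=r['at'][0]*640,r['at'][1]*400
            z=d['depth'][min(int(v),399),min(int(u),639)]
            print(n,t,round(r['p'],2),round(u,1),round(v,1),world(d,u,v,z).round(4))
E
```

```text
pics
{'time_s': 0.0, 'qpos': array([-1.16759874e+00,  3.00479212e-01,  1.52160206e+00, -1.38109987e-05,
        1.32071362e+00, -6.66026590e-02]), 'joint_vel': array([-0.00105566, -0.00162984,  0.00109621,  0.00019744,  0.00021782,
        0.00025341]), 'tau': array([-1.04443534e-03, -5.31805229e+01, -3.52738488e+01,  7.07819802e-02,
        2.43476004e-02, -5.79041625e-05]), 'ee_pos': array([ 0.24887379, -0.49016146,  0.20487301]), 'eef_rot': array([-3.14039219e+00, -6.66658405e-05,  4.69803629e-01]), 'force': array([-0.56084734, -0.38636093, -0.65921218]), 'moment': array([ 0.01125312, -0.01671384,  0.00344467]), 'grip_width': 0.09405295410086224} -0.0188
scene nut_wing 0.94 360.2 171.5 [0.45   0.0044 0.043 ]
scene nut_wing 0.85 355.1 208.9 [ 0.5321 -0.0623  0.0398]
scene nut_wing 0.85 401.3 191.2 [0.5476 0.0391 0.0505]
scene nut 0.97 351.8 216.7 [ 0.5386 -0.0737  0.0292]
scene nut 0.87 363.3 180.3 [0.4636 0.0045 0.0279]
scene nut 0.76 396.3 203.7 [0.5547 0.0244 0.0279]
scene stud_top 0.93 262.4 244.9 [ 0.5333 -0.2638  0.0587]
scene strap_top 0.62 254.4 239.9 [ 0.5011 -0.2673  0.0398]
scene jig 0.9 267.9 261.6 [ 0.5585 -0.2669  0.0398]
top nut_wing 0.93 279.6 186.9 [ 0.5278 -0.0604  0.0537]
top nut_wing 0.91 240.8 231.8 [0.4462 0.0153 0.033 ]
top nut_wing 0.7 228.5 181.6 [0.5401 0.0365 0.0532]
top nut 0.85 233.4 191.6 [0.5261 0.031  0.026 ]
top nut 0.81 281.9 193.4 [ 0.516  -0.0644  0.0489]
top nut 0.57 246.9 236.8 [0.437  0.0043 0.0284]
top stud_top 0.62 382.9 183.4 [ 0.5296 -0.2569  0.0583]
top strap_top 0.23 378.5 186.0 [ 0.5259 -0.249   0.0528]
top jig 0.82 383.9 187.5 [ 0.5221 -0.2587  0.0558]
```

View pics/scene0.png

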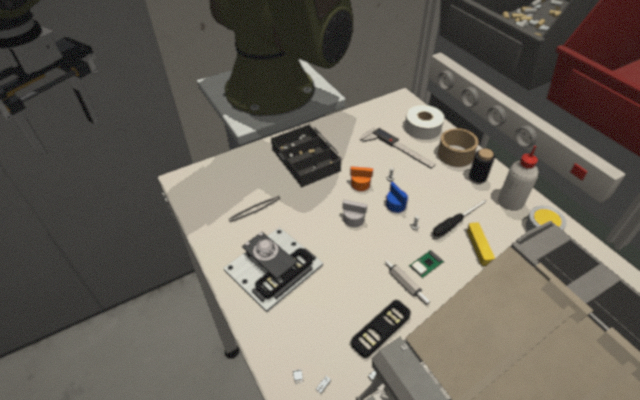

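View pics/top0.png

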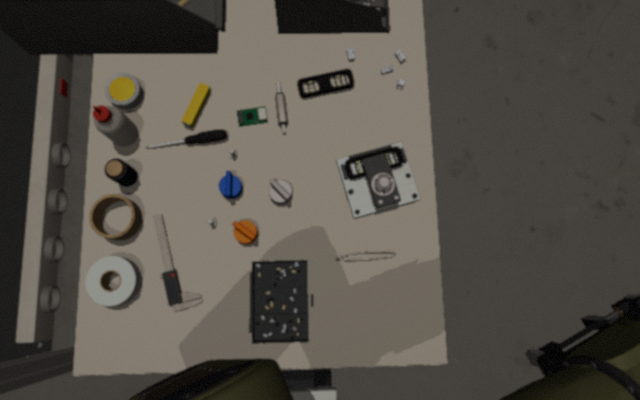

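```bash
python3 - <<'E'
import cv2
a=cv2.imread('pics/top0.png')[130:260,200:440];cv2.imwrite('pics/tc.png',cv2.resize(a,None,fx=3.3,fy=3.3,interpolation=2))
a=cv2.imread('pics/scene0.png')[150:290,220:430];cv2.imwrite('pics/sc.png',cv2.resize(a,None,fx=3.7,fy=3.7,interpolation=2))
E
```

```text
(no output)
```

View pics/tc.png

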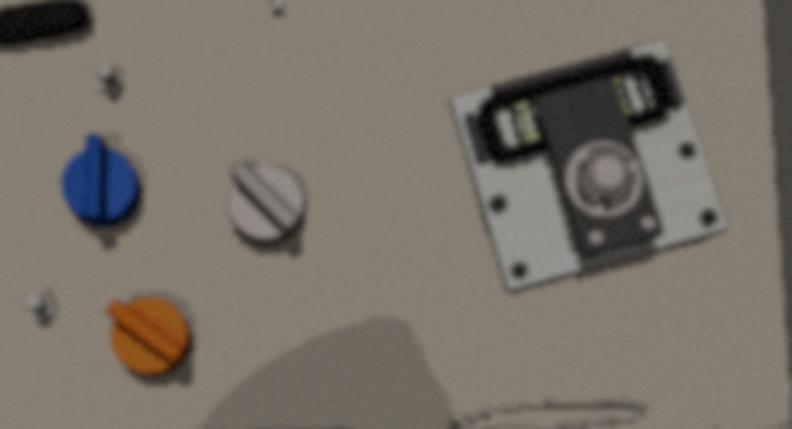

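View pics/sc.png

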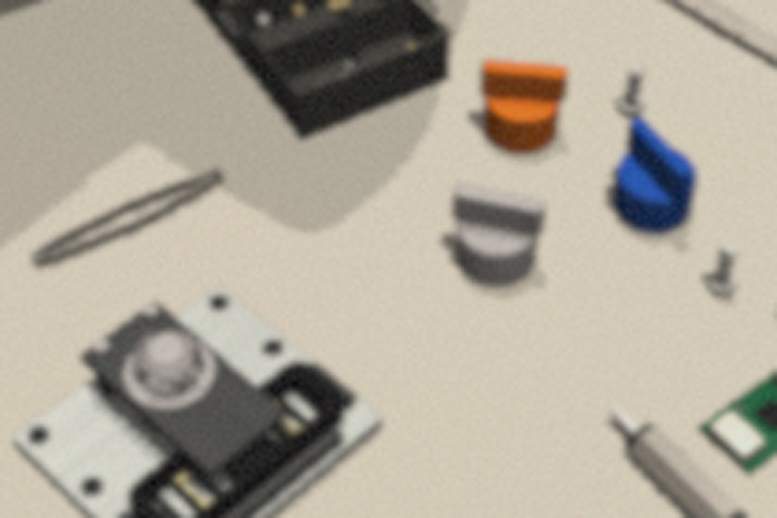

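The top and scene pictures agree. The steel nut is near (0.528, -0.060), with its wing at about 45° (top px 280,190). The stud is near (0.53, -0.26) (top px 383,183). The blue and orange nuts are decoys. I'll check the wrist camera's geometry next.

```bash
python3 - <<'E'
from h import *
o=ctrl.get_obs();d=cams.camera('wrist');save(d,'w0');print(np.array(d['hand_eye']).round(3),d['fx'],d['cx'],d['cy'])
E
```

```text
[[-0.001 -0.973 -0.232  0.066]
 [ 1.    -0.001 -0.002  0.002]
 [ 0.001 -0.232  0.973 -0.179]
 [ 0.     0.     0.     1.   ]] 321.006789682971 314.9075615635324 198.4401022759865
```

>>> servo_tool([
  [0.03,0.03,0,0,0,0.04,1],
  [0.06,0.06,0,0,0,0.08,1],
  [0.09,0.09,0,0,0,0.12,1],
  [0.12,0.12,0,0,0,0.16,1],
  [0.15,0.15,0,0,0,0.2,1],
  [0.18,0.18,0,0,0,0.24,1],
  [0.2,0.205,0,0,0,0.28,1],
  [0.22,0.23,0,0,0,0.33,1],
], newtons=15)

```text
time_s: 1.32
ee_pos: [0.4704, -0.2583, 0.2055]
eef_rot: [3.141, -0.0, 0.803]
force: [0.4, -0.0, -0.3]
grip_width: 0.0939
```

```bash
python3 - <<'E'
from h import *
o=ctrl.get_obs();d=cams.camera('wrist');save(d,'w1');print(o['ee_pos'],o['eef_rot'],o['time_s'])
for t in ['nut_wing','stud_top','strap_top','jig']:
    for r in cams.place_of(d,t)[:4]:
            u,v=r['at'][0]*640,r['at'][1]*400
            z=d['depth'][min(int(v),399),min(int(u),639)]
            print(t,round(r['p'],2),round(u,1),round(v,1),world(d,u,v,z,o).round(4))
E
```

```text
[ 0.47035324 -0.25831579  0.20552938] [ 3.14140923e+00 -1.88152127e-04  8.02525898e-01] 1.3167
nut_wing 0.81 212.0 0.4 [ 0.5242 -0.0657  0.0497]
nut_wing 0.71 104.6 5.0 [0.4489 0.0024 0.0487]
stud_top 0.74 357.8 148.4 [ 0.5295 -0.2606  0.0579]
strap_top 0.93 344.3 170.3 [ 0.5039 -0.2706  0.0392]
jig 0.66 352.8 141.9 [ 0.5303 -0.2525  0.0568]
```

View pics/w1.png

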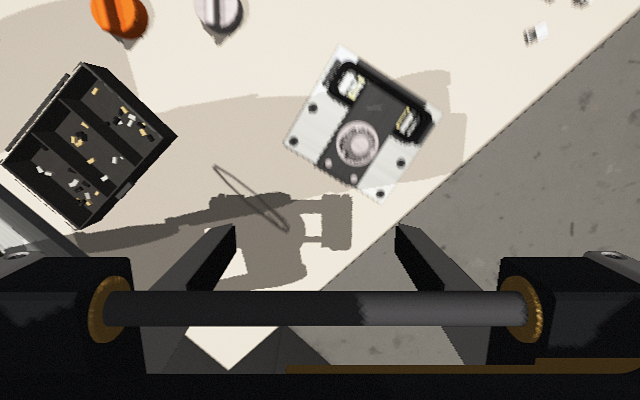

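The stud tip is at px (358,145), and the steel nut is at the top edge (218,8). I'll zoom in to measure the stud.

```bash
python3 - <<'E'
import cv2
a=cv2.imread('pics/w1.png')[100:190,310:410];cv2.imwrite('pics/w1c.png',cv2.resize(a,None,fx=6,fy=6,interpolation=2))
E
```

```text
(no output)
```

View pics/w1c.png

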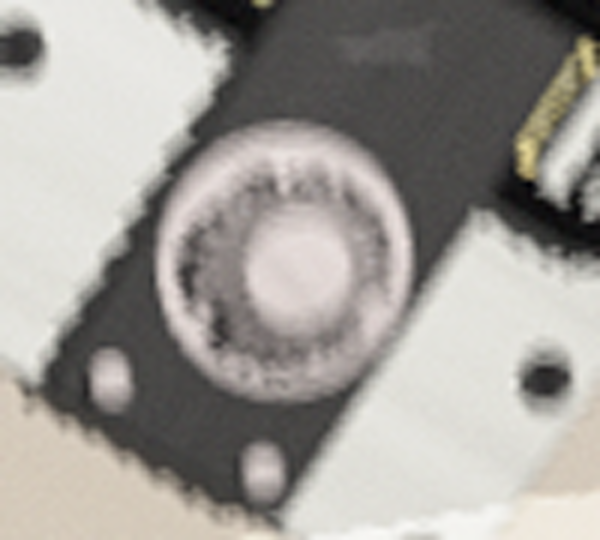

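>>> servo_tool([
  [0.0,0.03,0,0,0,0,1],
  [0,0.06,0,0,0,0,1],
  [0,0.09,0,0,0,0,1],
  [0,0.12,0,0,0,0,1],
  [0.0,0.14,-0.0,0,0,0,1],
  [0.0,0.15,0.0,0,0,0,1],
  [0.0,0.16,0,0,0,0,1],
  [0,0.16,0,0,0,0,1],
])

```text
time_s: 2.23
ee_pos: [0.4686, -0.1006, 0.2055]
eef_rot: [3.142, 0.0, 0.799]
force: [0.5, -1.2, -0.3]
grip_width: 0.094
```

```bash
python3 - <<'E'
from h import *
o=ctrl.get_obs();d=cams.camera('wrist');save(d,'w2');print(o['ee_pos'],o['eef_rot'],o['time_s'])
np.save('pics/w2d.npy',d['depth'])
for t in ['nut_wing','nut']:
    for r in cams.place_of(d,t)[:4]:
            u,v=r['at'][0]*640,r['at'][1]*400
            z=d['depth'][min(int(v),399),min(int(u),639)]
            print(t,round(r['p'],2),round(u,1),round(v,1),world(d,u,v,z,o).round(4))
# wing top pixels: depth -> world z in .045-.056
H,W=d['depth'].shape;vv,uu=np.mgrid[0:H,0:W]
P=np.array([world(d,u,v,d['depth'][v,u],o) for u,v in zip(uu.ravel(),vv.ravel())])
m=(abs(P[:,2]-.0505)<.003)&(np.hypot(P[:,0]-.527,P[:,1]+.06)<.04)
Q=P[m];print(m.sum(),Q.mean(0))
(c,s,a)=cv2.minAreaRect((Q[:,:2]*1000).astype(np.float32));print(c,s,a)
w,V=np.linalg.eigh(np.cov(Q[:,:2].T));print(np.degrees(np.arctan2(V[1,1],V[0,1])))
E
```

```text
[ 0.46864724 -0.10056985  0.20552866] [3.14150748e+00 1.11940917e-04 7.98979915e-01] 2.2333
nut_wing 0.87 267.7 38.6 [0.5367 0.0325 0.0507]
nut_wing 0.72 322.8 119.4 [ 0.5224 -0.0581  0.048 ]
nut_wing 0.64 227.3 123.0 [0.4507 0.0069 0.0501]
nut 0.96 325.7 122.9 [ 0.5221 -0.0626  0.0498]
nut 0.92 235.4 125.4 [0.4508 0.0031 0.0284]
452 [ 0.52446621 -0.06075442  0.04947586]
(524.16357421875, -61.199485778808594) (49.502967834472656, 9.76232624053955) 43.72035598754883
-136.7977788239497
```

View pics/w2.png

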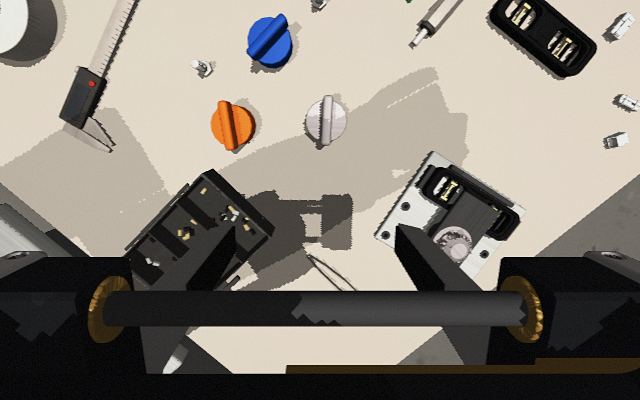

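The wing rectangle measures 49.5 x 9.8 mm, which matches the given sizes. Its centre is (0.5243, -0.0610) at 43.6°. Next I'll work out the stud position and move above the nut.

```bash
python3 - <<'E'
from h import *
d=cams.camera('wrist')
o={'ee_pos':[0.47035324,-0.25831579,0.20552938],'eef_rot':[3.14140923,-1.88e-4,.802526]}
print(world(d,359.8,144.7,obs=o,plane=.058))
# washer ring ellipse centre crop(286,260)
for z in (.0395,.044): print(world(d,310+286/6,100+260/6,obs=o,plane=z))
print(world(d,359.8,144.7,obs=o,plane=.058))
E
```

```text
[ 0.53343588 -0.25921353  0.058     ]
[ 0.53372226 -0.25925218  0.0395    ]
[ 0.53350028 -0.25863643  0.044     ]
[ 0.53343588 -0.25921353  0.058     ]
```

>>> servo_tool([
  [0.015,0.01,-0.03,0,0,-0.01,0],
  [0.03,0.02,-0.06,0,0,-0.02,0],
  [0.045,0.032,-0.09,0,0,-0.038,0],
  [0.0556,0.0396,-0.105,0,0,-0.038,0],
  [0.0556,0.0396,-0.105,0,0,-0.038,0],
  [0.0556,0.0396,-0.105,0,0,-0.038,0],
  [0.0556,0.0396,-0.105,0,0,-0.038,0],
  [0.0556,0.0396,-0.105,0,0,-0.038,0],
])

```text
time_s: 3.1
ee_pos: [0.5245, -0.063, 0.1017]
eef_rot: [3.14, -0.001, 0.759]
force: [-0.3, 0.9, 0.8]
grip_width: 0.0474
```

```bash
python3 - <<'E'
from h import *
o=ctrl.get_obs();d=cams.camera('wrist');save(d,'w3');print(o['ee_pos'],o['eef_rot'],o['time_s'],o['force'],o['grip_width'])
for t in ['nut_wing']:
    for r in cams.place_of(d,t)[:4]:
            u,v=r['at'][0]*640,r['at'][1]*400
            z=d['depth'][min(int(v),399),min(int(u),639)]
            print(t,round(r['p'],2),round(u,1),round(v,1),world(d,u,v,z,o).round(4))
H,W=d['depth'].shape;vv,uu=np.mgrid[0:H,0:W]
P=np.array([world(d,u,v,d['depth'][v,u],o) for u,v in zip(uu.ravel(),vv.ravel())])
m=(abs(P[:,2]-.0505)<.003)&(np.hypot(P[:,0]-.525,P[:,1]+.06)<.035)
Q=P[m];print(m.sum(),Q.mean(0))
(c,s,a)=cv2.minAreaRect((Q[:,:2]*1000).astype(np.float32));print(c,s,a)
E
```

```text
[ 0.52451024 -0.06297209  0.10174844] [ 3.13995001e+00 -7.79481803e-04  7.59349323e-01] 3.1 [-0.30424735  0.87131904  0.78205782] 0.047381945118631454
nut_wing 0.85 177.7 218.5 [0.4509 0.0076 0.0495]
nut_wing 0.71 311.6 207.2 [ 0.5264 -0.0593  0.0498]
nut_wing 0.71 225.6 103.9 [0.5393 0.0343 0.05  ]
767 [ 0.52507381 -0.06058236  0.04943243]
(524.251953125, -61.227027893066406) (49.292869567871094, 9.704488754272461) 43.5775146484375
```

View pics/w3.png

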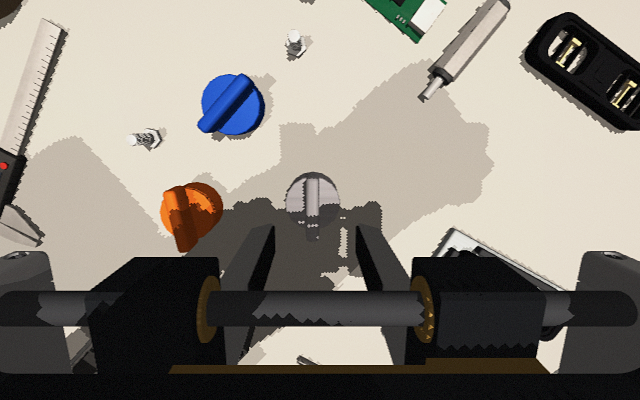

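The second measurement agrees (0.5243, -0.0612). Now I'll descend and grip.

>>> servo_tool([
  [0,0.0018,-0.015,0,0,0,0],
  [0,0.0018,-0.035,0,0,0,0],
  [0,0.0018,-0.052,0,0,0,0],
  [0,0.0018,-0.063,0,0,0,0],
  [0,0.0018,-0.069,0,0,0,0],
  [0,0.0018,-0.069,0,0,0,0],
  [0,0.0018,-0.069,0,0,0,-1],
  [0,0.0018,-0.069,0,0,0,-1],
], newtons=15)

```text
time_s: 3.87
ee_pos: [0.525, -0.0611, 0.0336]
eef_rot: [3.139, -0.002, 0.759]
force: [-0.5, -1.5, -0.3]
grip_width: 0.0371
```

>>> servo_tool([
  [0,0,0,0,0,0,-1],
  [0,0,0,0,0,0,-1],
  [0,0,0,0,0,0,-1],
  [0,0,0,0,0,0,-1],
  [0,0,0,0,0,0,-1],
  [0,0,0.02,0,0,0,-1],
  [0,0,0.04,0,0,0,-1],
  [0,0,0.06,0,0,0,-1],
])

```text
time_s: 4.53
ee_pos: [0.5247, -0.061, 0.094]
eef_rot: [3.14, -0.001, 0.759]
force: [1.6, 0.1, -1.4]
grip_width: 0.0099
```

```bash
python3 - <<'E'
from h import *
o=ctrl.get_obs();d=cams.camera('wrist');save(d,'w4');print(o['ee_pos'],o['eef_rot'],o['time_s'],o['force'],o['grip_width'])
E
```

```text
[ 0.52470937 -0.06102956  0.09404342] [ 3.13969791e+00 -9.96417395e-04  7.59462328e-01] 4.5333 [ 1.63864883  0.12454812 -1.37245237] 0.009923450027531483
```

View pics/w4.png

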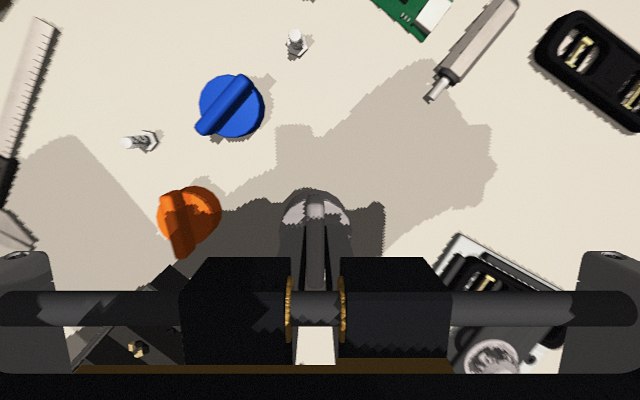

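The nut is gripped (9.9 mm). To cancel camera bias, I'll look at the stud from the same relative pose I used to measure the nut.

>>> servo_tool([
  [-0.005,-0.03,0.02,0,0,0.005,-1],
  [-0.012,-0.065,0.04,0,0,0.01,-1],
  [-0.02,-0.1,0.06,0,0,0.02,-1],
  [-0.028,-0.135,0.08,0,0,0.03,-1],
  [-0.035,-0.17,0.095,0,0,0.04,-1],
  [-0.041,-0.205,0.105,0,0,0.04,-1],
  [-0.046,-0.238,0.111,0,0,0.04,-1],
  [-0.046,-0.238,0.111,0,0,0.04,-1],
])

```text
time_s: 5.25
ee_pos: [0.4794, -0.3042, 0.2098]
eef_rot: [3.133, -0.004, 0.795]
force: [-0.4, 0.8, -1.1]
grip_width: 0.0101
```

```bash
python3 - <<'E'
from h import *
o=ctrl.get_obs();d=cams.camera('wrist');save(d,'w5');print(o['ee_pos'],o['eef_rot'],o['time_s'],o['joint_vel'].round(3))
np.save('pics/w5d.npy',d['depth']);import pickle;pickle.dump((o,{k:d[k] for k in d}),open('w5.pkl','wb'))
a=d['image'][60:180,260:400,::-1];cv2.imwrite('pics/w5c.png',cv2.resize(a,None,fx=5,fy=5,interpolation=2))
E
```

```text
[ 0.4794202  -0.30423649  0.20975573] [ 3.13309176 -0.00369366  0.7954689 ] 5.25 [ 0.081 -0.014  0.075  0.016 -0.024  0.085]
```

View pics/w5c.png

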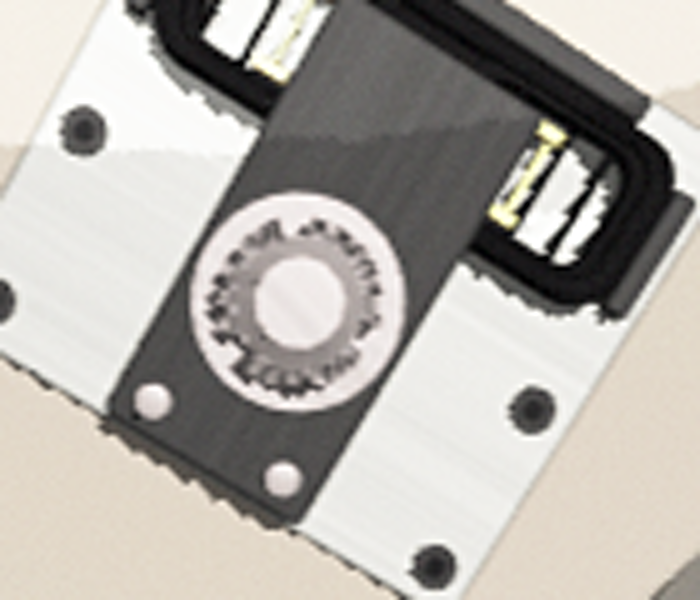

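```bash
python3 - <<'E'
from h import *
import pickle
o,d=pickle.load(open('w5.pkl','rb'))
print(world(d,320.2,120.4,obs=o,plane=.058))
print(world(d,260+298/5,60+301/5,obs=o,plane=.0395))
D=d['depth'];P=[world(d,u,v,D[v,u],o) for v in range(112,130) for u in range(310,331)]
P=np.array(P);P=P[abs(P[:,2]-.0575)<.002];print(len(P),P.mean(0))
# settled retake
o=ctrl.get_obs();d=cams.camera('wrist');print(o['ee_pos'],o['eef_rot'])
D=d['depth'];P=[world(d,u,v,D[v,u],o) for v in range(105,140) for u in range(300,340)]
P=np.array(P);P=P[(P[:,2]>.0555)];print(len(P),P.mean(0));save(d,'w6')
print(cv2.minEnclosingCircle((P[:,:2]*1000).astype(np.float32)))
E
```

```text
[ 0.53200823 -0.26127474  0.058     ]
[ 0.53211288 -0.2608806   0.0395    ]
318 [ 0.53139091 -0.26087644  0.05731574]
[ 0.47976196 -0.30177692  0.20883567] [ 3.13482952 -0.0041221   0.79606167]
379 [ 0.53121477 -0.26039763  0.06419989]
((531.2208251953125, -260.3202819824219), 11.358169555664062)
```

>>> servo_tool([
  [-0.0015,0.0025,-0.003,0,0,0,-1],
  [-0.0015,0.0025,-0.003,0,0,0,-1],
  [-0.0015,0.0025,-0.003,0,0,0,-1],
  [-0.0015,0.0025,-0.003,0,0,0,-1],
  [-0.0015,0.0025,-0.003,0,0,0,-1],
  [-0.0015,0.0025,-0.003,0,0,0,-1],
  [-0.0015,0.0025,-0.003,0,0,0,-1],
  [-0.0015,0.0025,-0.003,0,0,0,-1],
])

```text
time_s: 6.02
ee_pos: [0.4786, -0.2976, 0.2055]
eef_rot: [3.136, -0.004, 0.798]
force: [-0.7, -0.2, -1.4]
grip_width: 0.01
```

```bash
python3 - <<'E'
from h import *
import pickle
o=ctrl.get_obs();d=cams.camera('wrist');save(d,'w7');print(o['ee_pos'],o['eef_rot'],o['joint_vel'].round(3))
pickle.dump((o,d),open('w7.pkl','wb'))
D=d['depth'];U=[(u,v) for v in range(100,145) for u in range(290,350)]
P=np.array([world(d,u,v,D[v,u],o) for u,v in U]);m=(abs(P[:,2]-.0575)<.002)
P=P[m];print(len(P),P.mean(0));px=np.array(U)[m].mean(0);print(px)
print(cv2.minEnclosingCircle((P[:,:2]*1000).astype(np.float32)), world(d,*px,obs=o,plane=.058))
x,y=int(px[0])-30,int(px[1])-30
a=d['image'][y:y+60,x:x+60,::-1];cv2.imwrite('pics/w7c.png',cv2.resize(a,None,fx=10,fy=10,interpolation=2));print(x,y)
E
```

```text
[ 0.47859512 -0.29758744  0.20546449] [ 3.13575868 -0.00432529  0.79756281] [-0.     0.    -0.    -0.002 -0.    -0.002]
369 [ 0.53142274 -0.26053511  0.05721348]
[325.13821138 124.66395664]
((531.3555908203125, -260.18475341796875), 11.606148719787598) [ 0.53141832 -0.26049673  0.058     ]
295 94
```

View pics/w7c.png

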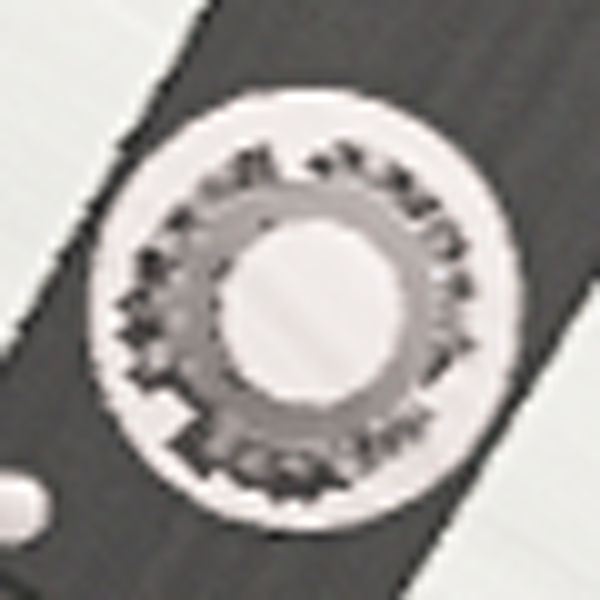

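The stud tip is at px (325.4,124.7), which gives (0.5314, -0.2604). Three lighter openings about 120° apart are also visible round the stud and may be the thread gaps, so I'll get their world angles and the tilt correction.

```bash
python3 - <<'E'
from h import *
import pickle
o,d=pickle.load(open('w7.pkl','rb'))
c=np.array([.5314,-.2604])
for x,y in ((290,165),(170,400),(430,400)):
    for z in(.04,.053):
        p=world(d,295+x/10-.5,94+y/10-.5,obs=o,plane=z)[:2]-c;print(z,np.hypot(*p).round(4),np.degrees(np.arctan2(p[1],p[0])).round(1))
Rm=R.from_euler('xyz',o['eef_rot']);T=R.from_euler('xyz',[np.pi,0,.76])
print((T*Rm.inv()).as_rotvec().round(4), c+[.0005,.0004]-o['ee_pos'][:2])
print((R.from_euler('xyz',[np.pi,0,o['eef_rot'][2]])*Rm.inv()).as_rotvec().round(4))
E
```

```text
0.04 0.0147 49.8
0.053 0.0142 51.6
0.04 0.0164 169.8
0.053 0.0161 168.7
0.04 0.0166 -78.0
0.053 0.0156 -78.8
[ 0.0011  0.0072 -0.0376] [0.05330488 0.03758744]
[0.001  0.0072 0.    ]
```

>>> servo_tool([
  [0.01,0.008,-0.01,0.001,0.007,-0.02,-1],
  [0.025,0.018,-0.03,0.001,0.007,-0.05,-1],
  [0.04,0.028,-0.055,0.001,0.007,-0.09,-1],
  [0.05,0.035,-0.08,0.001,0.007,-0.12,-1],
  [0.0533,0.0376,-0.095,0.001,0.007,-0.14,-1],
  [0.0533,0.0376,-0.1,0.001,0.007,-0.14,-1],
  [0.0533,0.0376,-0.1,0.001,0.007,-0.14,-1],
  [0.0533,0.0376,-0.1,0.001,0.007,-0.14,-1],
])

```text
time_s: 6.73
ee_pos: [0.5319, -0.2605, 0.1063]
eef_rot: [3.14, 0.0, 0.658]
force: [-0.2, -0.4, -0.4]
grip_width: 0.0097
```

```bash
python3 - <<'E'
from h import *
o=ctrl.get_obs();print(o['ee_pos'],o['eef_rot'],o['joint_vel'].round(3),o['force'],o['moment'])
for n in ('wrist','scene'):
    d=cams.camera(n);save(d,n+'8')
a=d['image'][190:300,210:330,::-1];cv2.imwrite('pics/s8c.png',cv2.resize(a,None,fx=6,fy=5,interpolation=2) if 0 else cv2.resize(a,None,fx=5,fy=5,interpolation=2))
Rm=R.from_euler('xyz',o['eef_rot'])
print((R.from_euler('xyz',[np.pi,0,o['eef_rot'][2]])*Rm.inv()).as_rotvec().round(4))
E
```

```text
[ 0.53191602 -0.26049721  0.10633432] [3.14037859e+00 3.54112326e-06 6.57945353e-01] [-0.003 -0.017 -0.008 -0.     0.001  0.003] [-0.23948161 -0.38432588 -0.37608942] [-0.06715518 -0.01230565 -0.02389188]
[ 0.001   0.0007 -0.    ]
```

View pics/s8c.png

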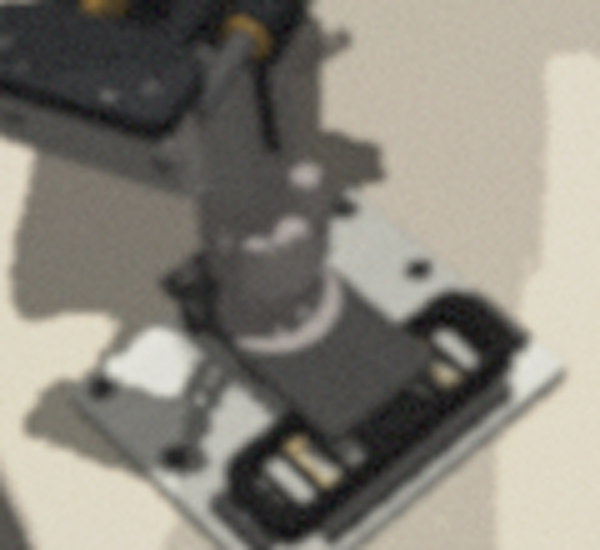

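View pics/wrist8.png

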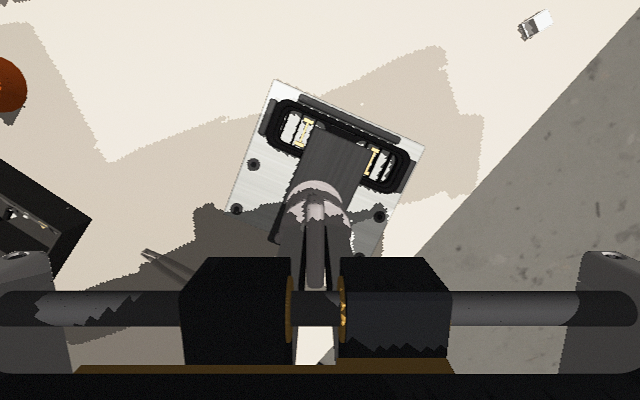

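>>> servo_tool([
  [0,0.0005,-0.004,0.001,0.001,0,-1],
  [0,0.0005,-0.008,0.001,0.001,0,-1],
  [0,0.0005,-0.012,0.001,0.001,0,-1],
  [0,0.0005,-0.016,0.001,0.001,0,-1],
  [0,0.0005,-0.019,0.001,0.001,0,-1],
  [0,0.0005,-0.0215,0.001,0.001,0,-1],
  [0,0.0005,-0.0228,0.001,0.001,0,-1],
  [0,0.0005,-0.0228,0.001,0.001,0,-1],
])

```text
time_s: 7.5
ee_pos: [0.532, -0.2601, 0.0838]
eef_rot: [3.141, -0.0, 0.657]
force: [0.3, -0.5, -1.0]
grip_width: 0.0097
```

```bash
python3 - <<'E'
from h import *
o=ctrl.get_obs();print(o['ee_pos'],o['eef_rot'],o['joint_vel'].round(3),o['force'],o['moment'])
d=cams.camera('scene');save(d,'scene9')
a=d['image'][190:300,210:330,::-1];cv2.imwrite('pics/s9c.png',cv2.resize(a,None,fx=5,fy=5,interpolation=2))
E
```

```text
[ 0.53199469 -0.26011028  0.08375185] [ 3.14114188e+00 -1.68131989e-04  6.57459019e-01] [-0.001 -0.008 -0.005 -0.001  0.004  0.001] [ 0.30630217 -0.50697572 -0.97190858] [-0.02921901  0.03788911  0.00579166]
```

View pics/s9c.png

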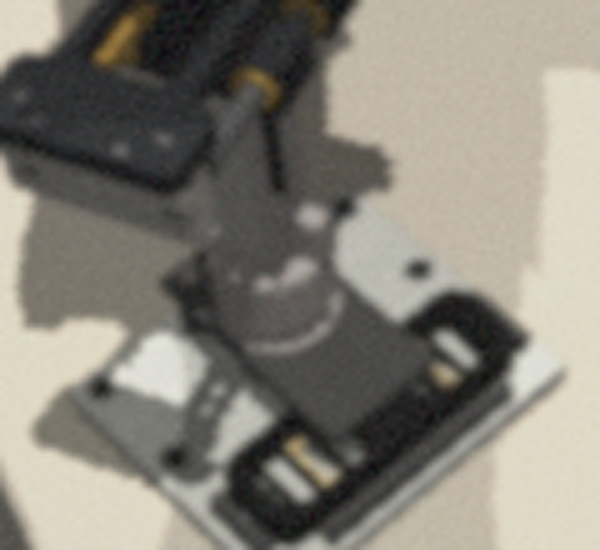

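No contact yet, and the nut sits over the tip. I'll ease it down a little more.

>>> servo_tool([
  [0,0,-0.0005,0,0,0,-1],
  [0,0,-0.001,0,0,0,-1],
  [0,0,-0.0013,0,0,0,-1],
  [0,0,-0.0016,0,0,0,-1],
  [0,0,-0.0018,0,0,0,-1],
  [0,0,-0.002,0,0,0,-1],
  [0,0,-0.002,0,0,0,-1],
  [0,0,-0.002,0,0,0,-1],
])

```text
time_s: 8.22
ee_pos: [0.5321, -0.2602, 0.0821]
eef_rot: [3.141, -0.0, 0.657]
force: [0.3, 0.2, -1.9]
grip_width: 0.0097
```

```bash
python3 - <<'E'
from h import *
o=ctrl.get_obs();print(o['ee_pos'],o['eef_rot'],o['force'],o['moment'])
E
```

```text
[ 0.53211081 -0.26017006  0.08205376] [ 3.14074330e+00 -2.99948710e-04  6.57464574e-01] [ 0.34127747  0.21535716 -1.91946762] [-0.01601012 -0.02448378 -0.02101272]
```

>>> servo_tool([
  [0,0,0,0,0,0,-0.7],
  [0,0,0,0,0,0,-0.7],
  [0,0,0,0,0,0,-0.7],
  [0,0,0,0,0,0,-0.7],
  [0,0,0,0,0,0,-0.7],
  [0,0,0,0,0,0,-0.7],
  [0,0,0,0,0,0,-0.7],
  [0,0,0,0,0,0,-0.7],
])

```text
time_s: 8.88
ee_pos: [0.5321, -0.2602, 0.082]
eef_rot: [3.141, -0.0, 0.657]
force: [0.1, 0.1, 0.4]
grip_width: 0.0139
```

```bash
python3 - <<'E'
from h import *
o=ctrl.get_obs();print(o['ee_pos'],o['eef_rot'],o['force'],o['moment'],o['grip_width'])
for n in ('wrist','scene'):
    d=cams.camera(n);save(d,n+'10')
a=d['image'][190:300,210:330,::-1];cv2.imwrite('pics/s10c.png',cv2.resize(a,None,fx=5,fy=5,interpolation=2))
d=cams.camera('wrist');D=d['depth']
a=d['image'][150:260,260:380,::-1];cv2.imwrite('pics/w10c.png',cv2.resize(a,None,fx=5,fy=5,interpolation=2))
for v in range(180,240,4): print(v,[world(d,u,v,D[v,u],o)[2].round(4) for u in (300,308,314,320,328,336)])
E
```

```text
[ 0.53210073 -0.26016825  0.08203916] [ 3.14077770e+00 -2.93393984e-04  6.57484265e-01] [0.13353555 0.10114669 0.38168791] [ 0.00093906  0.01558109 -0.01617091] 0.01389266918571853
180 [np.float64(0.0387), np.float64(0.0388), np.float64(0.0394), np.float64(0.0395), np.float64(0.0393), np.float64(0.0389)]
184 [np.float64(0.0387), np.float64(0.0392), np.float64(0.0386), np.float64(0.039), np.float64(0.0393), np.float64(0.0395)]
188 [np.float64(0.0388), np.float64(0.038), np.float64(0.04), np.float64(0.0385), np.float64(0.0371), np.float64(0.0394)]
192 [np.float64(0.0389), np.float64(0.0553), np.float64(0.0578), np.float64(0.055), np.float64(0.0491), np.float64(0.039)]
196 [np.float64(0.0595), np.float64(0.0666), np.float64(0.0814), np.float64(0.0783), np.float64(0.0612), np.float64(0.0372)]
200 [np.float64(0.0723), np.float64(0.0868), np.float64(0.0907), np.float64(0.0881), np.float64(0.0741), np.float64(0.0594)]
204 [np.float64(0.0756), np.float64(0.0954), np.float64(0.0983), np.float64(0.2606), np.float64(0.0753), np.float64(0.0719)]
208 [np.float64(0.0767), np.float64(0.0968), np.fl
[... 244 characters left out ...]
np.float64(0.0985), np.float64(0.0979), np.float64(0.0761), np.float64(0.076)]
220 [np.float64(0.0765), np.float64(0.097), np.float64(0.0978), np.float64(0.0971), np.float64(0.0764), np.float64(0.0759)]
224 [np.float64(0.0763), np.float64(0.0982), np.float64(0.0987), np.float64(0.0969), np.float64(0.0756), np.float64(0.0763)]
228 [np.float64(0.0862), np.float64(0.0957), np.float64(0.0991), np.float64(0.0976), np.float64(0.0861), np.float64(0.0898)]
232 [np.float64(0.0922), np.float64(0.0967), np.float64(0.0981), np.float64(0.0969), np.float64(0.0926), np.float64(0.0978)]
236 [np.float64(0.099), np.float64(0.0968), np.float64(0.0988), np.float64(0.0976), np.float64(0.0994), np.float64(0.103)]
```

View pics/s10c.png

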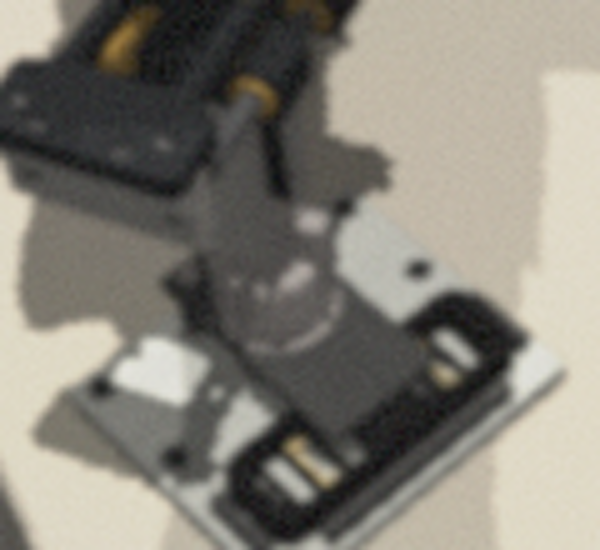

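View pics/w10c.png

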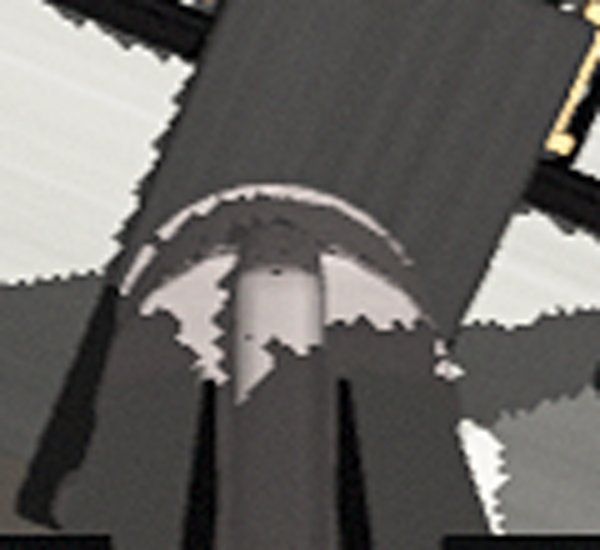

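The nut sits level on the lands: hub top at about 0.077 m gives an underside of about 0.048 m. I'll turn it backward gently with a loose cage (12 mm, 6 N limit) so that it can drop freely.

>>> servo_tool([
  [-0.0005,-0.0002,0,0,0,0.02,-0.75],
  [-0.0005,-0.0002,0,0,0,0.06,-0.75],
  [-0.0005,-0.0002,0,0,0,0.1,-0.75],
  [-0.0005,-0.0002,0,0,0,0.14,-0.75],
  [-0.0005,-0.0002,0,0,0,0.18,-0.75],
  [-0.0005,-0.0002,0,0,0,0.22,-0.75],
  [-0.0005,-0.0002,0,0,0,0.26,-0.75],
  [-0.0005,-0.0002,0,0,0,0.3,-0.75],
], newtons=6)

```text
time_s: 9.7
ee_pos: [0.5316, -0.2604, 0.082]
eef_rot: [3.141, -0.0, 0.96]
force: [0.1, 0.2, 0.3]
grip_width: 0.0118
```

```bash
cat > chk.py <<'E'
from h import *
import sys
o=ctrl.get_obs();print(o['time_s'],o['ee_pos'].round(4),o['eef_rot'].round(3),o['force'].round(1),'Mz',o['moment'].round(3),o['grip_width'].round(4),'q6',o['qpos'][5].round(2))
d=cams.camera('wrist');save(d,'w_'+sys.argv[1]);D=d['depth']
a=d['image'][150:260,260:380,::-1];cv2.imwrite('pics/wc_'+sys.argv[1]+'.png',cv2.resize(a,None,fx=5,fy=5,interpolation=2))
P=np.array([world(d,u,v,D[v,u],o) for v in range(170,260) for u in range(270,370)])
c=np.array([.5314,-.2604]);r=np.hypot(*(P[:,:2]-c).T)
h,e=np.histogram(P[r<.027,2],bins=np.arange(.03,.102,.001));print([(round(e[i],3),int(h[i])) for i in range(len(h)) if h[i]>60])
zt=P[(r<.027)&(P[:,2]>.075)&(P[:,2]<.101)]
E
python3 chk.py 11
```

```text
Traceback (most recent call last):
  File "chk.py", line 3, in <module>
    o=ctrl.get_obs();print(o['time_s'],o['ee_pos'].round(4),o['eef_rot'].round(3),o['force'].round(1),'Mz',o['moment'].round(3),o['grip_width'].round(4),'q6',o['qpos'][5].round(2))
                                                                                                                                ^^^^^^^^^^^^^^^^^^^^^
AttributeError: 'float' object has no attribute 'round'
```

```bash
sed -i "s/o\['grip_width'\].round(4)/o['grip_width']/" chk.py; python3 chk.py 11
```

```text
9.7 [ 0.5316 -0.2604  0.082 ] [ 3.141 -0.     0.96 ] [0.1 0.2 0.3] Mz [-0.073  0.011  0.043] 0.01177249173918319 q6 0.09
[(np.float64(0.037), 105), (np.float64(0.038), 374), (np.float64(0.039), 254), (np.float64(0.07), 124), (np.float64(0.071), 561), (np.float64(0.072), 472), (np.float64(0.09), 67), (np.float64(0.091), 134), (np.float64(0.092), 221), (np.float64(0.093), 521), (np.float64(0.094), 303)]
```

View pics/wc_11.png

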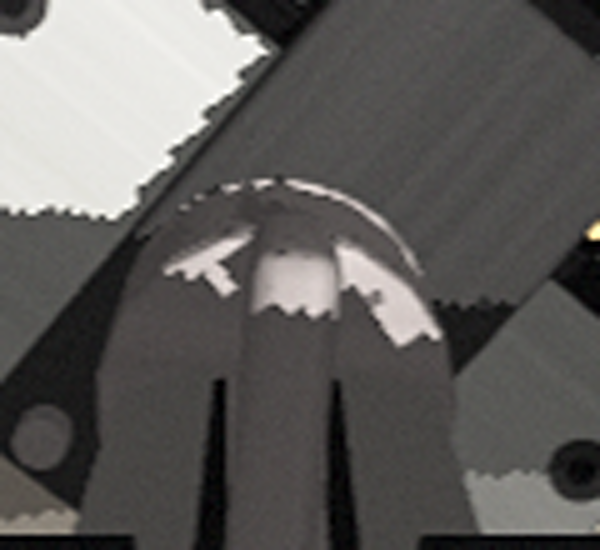

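```bash
python3 chk.py 12
```

```text
9.75 [ 0.5316 -0.2604  0.082 ] [ 3.141 -0.     0.963] [-0.1 -0.1  0.1] Mz [-0.022 -0.048 -0.016] 0.011794477565145962 q6 0.09
[(np.float64(0.037), 117), (np.float64(0.038), 360), (np.float64(0.039), 251), (np.float64(0.066), 61), (np.float64(0.067), 418), (np.float64(0.068), 631), (np.float64(0.069), 131), (np.float64(0.087), 85), (np.float64(0.088), 171), (np.float64(0.089), 404), (np.float64(0.09), 419), (np.float64(0.091), 102)]
```

The first picture caught the nut mid-fall. It's now down about 8.4 mm, resting on the strap. I'll lower the cage with it and then turn forward.

>>> servo_tool([
  [0,0,-0.002,0,0,-0.02,-0.75],
  [0,0,-0.004,0,0,-0.05,-0.75],
  [0,0,-0.006,0,0,-0.08,-0.75],
  [0,0,-0.008,0,0,-0.1,-0.75],
  [0,0,-0.009,0,0,-0.12,-0.75],
  [0,0,-0.009,0,0,-0.12,-0.75],
  [0,0,-0.009,0,0,-0.12,-0.75],
  [0,0,-0.009,0,0,-0.12,-0.75],
], newtons=15)

```text
time_s: 10.47
ee_pos: [0.5316, -0.2604, 0.0731]
eef_rot: [3.141, -0.0, 0.839]
force: [-0.1, 0.4, -0.1]
grip_width: 0.0116
```

```bash
python3 chk.py 13
```

```text
10.4667 [ 0.5316 -0.2604  0.0731] [ 3.141 -0.     0.839] [-0.1  0.4 -0.1] Mz [-0.025  0.025 -0.002] 0.011563031924344479 q6 0.21
[(np.float64(0.037), 94), (np.float64(0.038), 399), (np.float64(0.039), 255), (np.float64(0.066), 357), (np.float64(0.067), 594), (np.float64(0.068), 137), (np.float64(0.086), 96), (np.float64(0.087), 162), (np.float64(0.088), 407), (np.float64(0.089), 424), (np.float64(0.09), 94)]
```

View pics/wc_13.png

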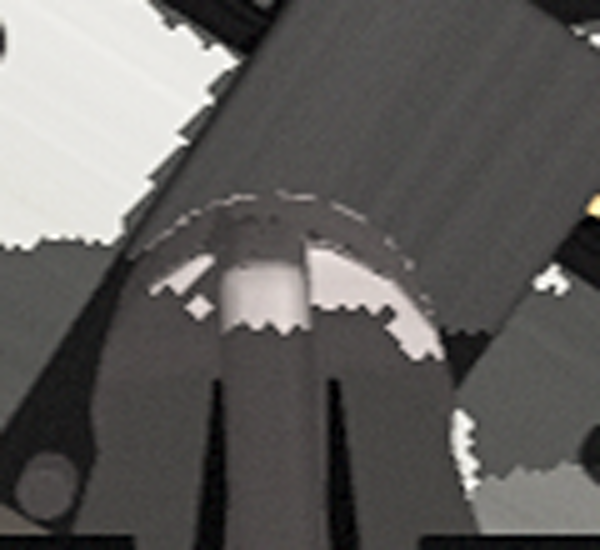

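It has dropped fully (hub top at 0.067 m). Now I'll turn it forward in slow steps.

>>> servo_tool([
  [0,0,0,0,0,-0.06,-0.75],
  [0,0,0,0,0,-0.12,-0.75],
  [0,0,0,0,0,-0.18,-0.75],
  [0,0,0,0,0,-0.24,-0.75],
  [0,0,0,0,0,-0.3,-0.75],
  [0,0,0,0,0,-0.36,-0.75],
  [0,0,0,0,0,-0.42,-0.75],
  [0,0,0,0,0,-0.48,-0.75],
])

```text
time_s: 11.18
ee_pos: [0.5316, -0.2603, 0.0732]
eef_rot: [3.141, -0.0, 0.357]
force: [-0.8, 1.0, 0.1]
grip_width: 0.0116
```

```bash
python3 chk.py 14
```

```text
11.1833 [ 0.5316 -0.2603  0.0732] [ 3.141 -0.     0.357] [-0.8  1.   0.1] Mz [0.118 0.245 0.035] 0.011573719040846982 q6 0.7
[(np.float64(0.037), 79), (np.float64(0.038), 335), (np.float64(0.039), 220), (np.float64(0.065), 61), (np.float64(0.066), 349), (np.float64(0.067), 588), (np.float64(0.068), 156), (np.float64(0.086), 92), (np.float64(0.087), 180), (np.float64(0.088), 386), (np.float64(0.089), 428), (np.float64(0.09), 107)]
```

View pics/wc_14.png

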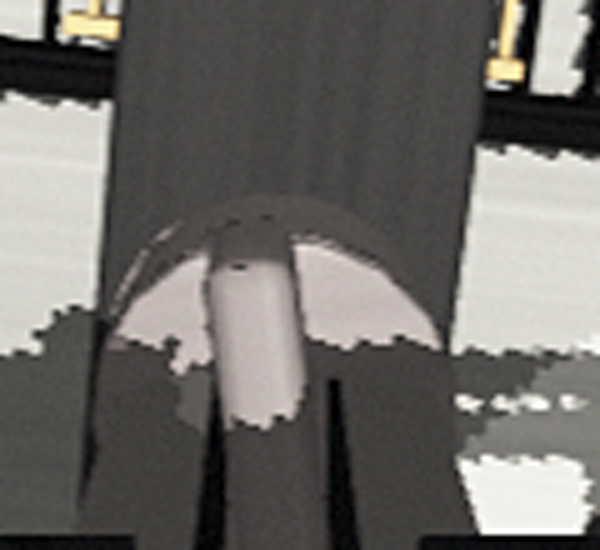

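>>> servo_tool([
  [0,0,0,0,0,-0.06,-0.75],
  [0,0,0,0,0,-0.12,-0.75],
  [0,0,0,0,0,-0.18,-0.75],
  [0,0,0,0,0,-0.24,-0.75],
  [0,0,0,0,0,-0.3,-0.75],
  [0,0,0,0,0,-0.36,-0.75],
  [0,0,0,0,0,-0.42,-0.75],
  [0,0,0,0,0,-0.48,-0.75],
])

```text
time_s: 11.9
ee_pos: [0.5308, -0.2598, 0.0721]
eef_rot: [-3.141, 0.002, -0.129]
force: [-0.3, 0.9, -8.3]
grip_width: 0.0123
```

```bash
python3 chk.py 15
```

```text
11.9 [ 0.5308 -0.2598  0.0721] [-3.141e+00  2.000e-03 -1.290e-01] [-0.3  0.9 -8.3] Mz [0.149 0.026 0.264] 0.012263798062216441 q6 1.18
[(np.float64(0.036), 137), (np.float64(0.037), 363), (np.float64(0.038), 189), (np.float64(0.064), 63), (np.float64(0.065), 453), (np.float64(0.066), 542), (np.float64(0.067), 68), (np.float64(0.085), 119), (np.float64(0.086), 196), (np.float64(0.087), 460), (np.float64(0.088), 356)]
```

View pics/wc_15.png

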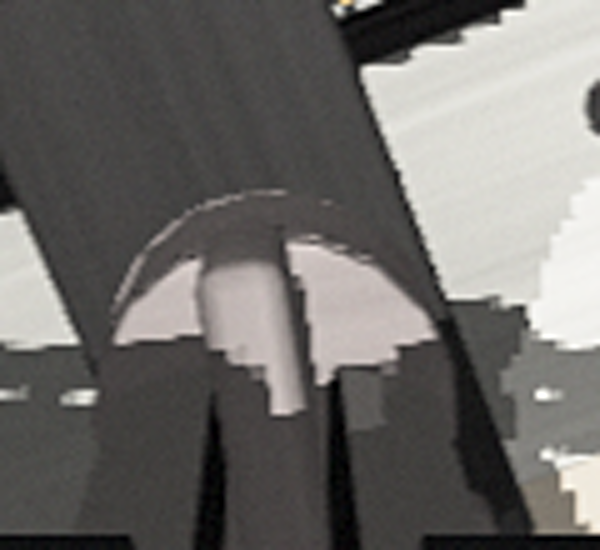

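Forward turning is pulling the strap down by about 1 mm. The finger friction resists with 8 N, so I'll follow downward while turning.

>>> servo_tool([
  [0.0003,-0.0003,-0.0012,0,0,0,-0.75],
  [0.0005,-0.0004,-0.0016,0,-0.001,-0.04,-0.75],
  [0.0005,-0.0004,-0.0018,0,-0.001,-0.08,-0.75],
  [0.0005,-0.0004,-0.002,0,-0.001,-0.12,-0.75],
  [0.0005,-0.0004,-0.0022,0,-0.001,-0.16,-0.75],
  [0.0005,-0.0004,-0.0024,0,-0.001,-0.2,-0.75],
  [0.0005,-0.0004,-0.0026,0,-0.001,-0.24,-0.75],
  [0.0005,-0.0004,-0.0027,0,-0.001,-0.28,-0.75],
])

```text
time_s: 12.62
ee_pos: [0.5314, -0.26, 0.0698]
eef_rot: [-3.141, 0.001, -0.412]
force: [-2.3, 3.6, 3.4]
grip_width: 0.0117
```

```bash
python3 chk.py 16
```

```text
12.6167 [ 0.5314 -0.26    0.0698] [-3.141e+00  1.000e-03 -4.120e-01] [-2.3  3.6  3.4] Mz [0.694 0.581 0.168] 0.011716936250702725 q6 1.46
[(np.float64(0.034), 145), (np.float64(0.035), 345), (np.float64(0.036), 140), (np.float64(0.062), 99), (np.float64(0.063), 518), (np.float64(0.064), 454), (np.float64(0.083), 109), (np.float64(0.084), 222), (np.float64(0.085), 454), (np.float64(0.086), 332), (np.float64(0.087), 69)]
```

View pics/wc_16.png

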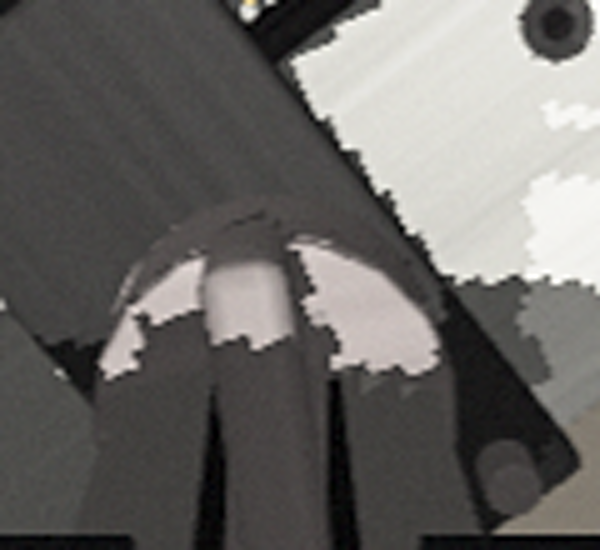

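The strap is about 3.3 mm down and the nut has turned about 65°. I'll approach the stop with small steps.

>>> servo_tool([
  [0,0,0,0,0,-0.02,-0.75],
  [0,0,0,0,0,-0.04,-0.75],
  [0,0,0,0,0,-0.06,-0.75],
  [0,0,0,0,0,-0.08,-0.75],
  [0,0,-0.0002,0,0,-0.1,-0.75],
  [0,0,-0.0002,0,0,-0.12,-0.75],
  [0,0,-0.0003,0,0,-0.14,-0.75],
  [0,0,-0.0003,0,0,-0.16,-0.75],
])

```text
time_s: 13.33
ee_pos: [0.5314, -0.2599, 0.0694]
eef_rot: [-3.141, 0.001, -0.577]
force: [-2.1, 4.6, 0.9]
grip_width: 0.0118
```

```bash
python3 chk.py 17
```

```text
13.3333 [ 0.5314 -0.2599  0.0694] [-3.141e+00  1.000e-03 -5.770e-01] [-2.1  4.6  0.9] Mz [0.94  0.385 0.098] 0.01176423635224251 q6 1.63
[(np.float64(0.034), 235), (np.float64(0.035), 317), (np.float64(0.036), 65), (np.float64(0.062), 176), (np.float64(0.063), 638), (np.float64(0.064), 272), (np.float64(0.082), 80), (np.float64(0.083), 121), (np.float64(0.084), 299), (np.float64(0.085), 491), (np.float64(0.086), 203)]
```

View pics/wc_17.png

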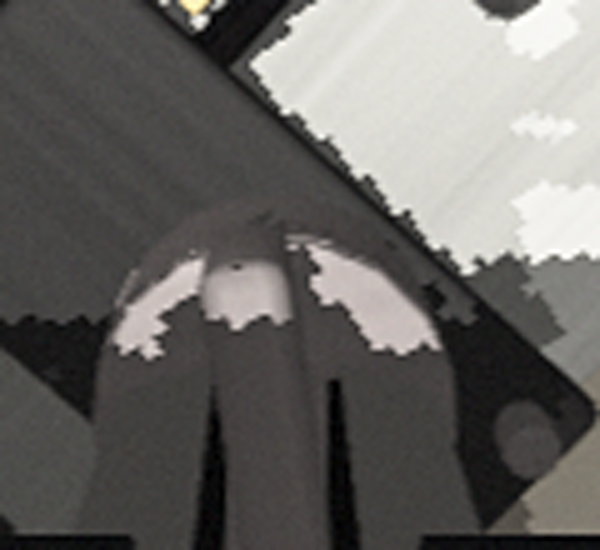

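>>> servo_tool([
  [0,0.0003,0,0,0,-0.02,-0.75],
  [0,0.0003,0,0,0,-0.04,-0.75],
  [0,0.0003,0,0,0,-0.06,-0.75],
  [0,0.0003,0,0,0,-0.08,-0.75],
  [0,0.0003,-0.0002,0,0,-0.1,-0.75],
  [0,0.0003,-0.0002,0,0,-0.12,-0.75],
  [0,0.0003,-0.0003,0,0,-0.14,-0.75],
  [0,0.0003,-0.0003,0,0,-0.16,-0.75],
])

```text
time_s: 14.05
ee_pos: [0.5316, -0.2596, 0.0693]
eef_rot: [-3.14, 0.001, -0.74]
force: [-1.2, 4.2, 2.9]
grip_width: 0.0121
```

```bash
python3 chk.py 18
```

```text
14.05 [ 0.5316 -0.2596  0.0693] [-3.14e+00  1.00e-03 -7.40e-01] [-1.2  4.2  2.9] Mz [0.757 0.276 0.16 ] 0.01212912084401734 q6 1.79
[(np.float64(0.034), 224), (np.float64(0.035), 283), (np.float64(0.036), 64), (np.float64(0.062), 227), (np.float64(0.063), 634), (np.float64(0.064), 243), (np.float64(0.082), 81), (np.float64(0.083), 125), (np.float64(0.084), 323), (np.float64(0.085), 483), (np.float64(0.086), 189)]
```

View pics/wc_18.png

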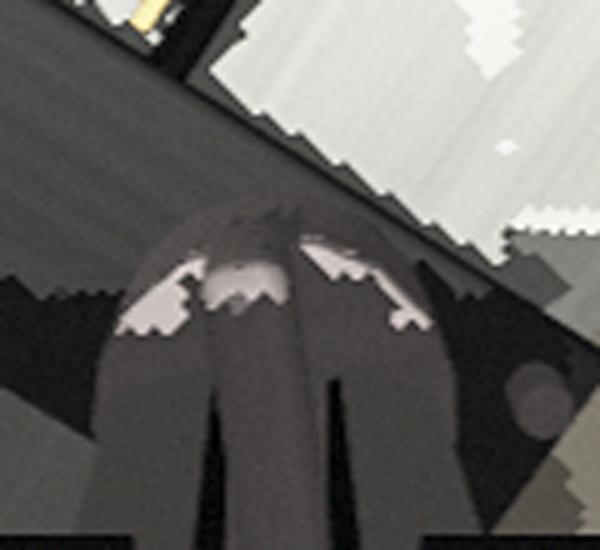

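>>> servo_tool([
  [0,0.0003,0,0,0,-0.02,-0.75],
  [0,0.0003,0,0,0,-0.03,-0.75],
  [0,0.0003,0,0,0,-0.04,-0.75],
  [0,0.0003,0,0,0,-0.05,-0.75],
  [0,0.0003,0,0,0,-0.06,-0.75],
  [0,0.0003,0,0,0,-0.07,-0.75],
  [0,0.0003,0,0,0,-0.08,-0.75],
  [0,0.0003,0,0,0,-0.09,-0.75],
])

```text
time_s: 14.77
ee_pos: [0.5316, -0.2595, 0.0694]
eef_rot: [-3.14, 0.001, -0.833]
force: [-1.0, 1.1, 1.8]
grip_width: 0.0119
```

```bash
python3 chk.py 19
```

```text
14.7667 [ 0.5316 -0.2595  0.0694] [-3.14e+00  1.00e-03 -8.33e-01] [-1.   1.1  1.8] Mz [0.308 0.155 0.132] 0.011928167831553102 q6 1.89
[(np.float64(0.034), 234), (np.float64(0.035), 280), (np.float64(0.036), 70), (np.float64(0.062), 187), (np.float64(0.063), 616), (np.float64(0.064), 284), (np.float64(0.082), 71), (np.float64(0.083), 146), (np.float64(0.084), 317), (np.float64(0.085), 462), (np.float64(0.086), 195)]
```

View pics/wc_19.png

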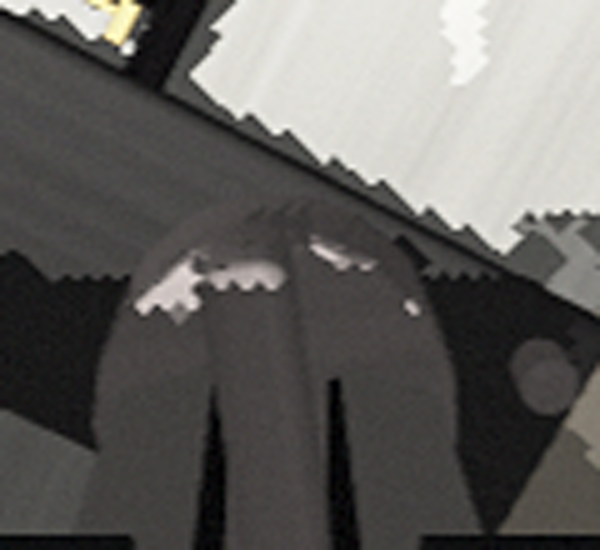

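>>> servo_tool([
  [0,0,0,0,0,-0.02,-0.75],
  [0,0,0,0,0,-0.04,-0.75],
  [0,0,0,0,0,-0.06,-0.75],
  [0,0,0,0,0,-0.08,-0.75],
  [0,0,0,0,0,-0.09,-0.75],
  [0,0,0,0,0,-0.1,-0.75],
  [0,0,0,0,0,-0.11,-0.75],
  [0,0,0,0,0,-0.12,-0.75],
])

```text
time_s: 15.48
ee_pos: [0.5314, -0.2593, 0.0693]
eef_rot: [-3.141, 0.001, -0.954]
force: [-4.2, 2.4, 3.7]
grip_width: 0.0121
```

```bash
python3 chk.py 20
```

```text
15.4833 [ 0.5314 -0.2593  0.0693] [-3.141e+00  1.000e-03 -9.540e-01] [-4.2  2.4  3.7] Mz [0.67  0.786 0.313] 0.012069022397421131 q6 2.01
[(np.float64(0.034), 237), (np.float64(0.035), 290), (np.float64(0.036), 67), (np.float64(0.062), 201), (np.float64(0.063), 633), (np.float64(0.064), 249), (np.float64(0.082), 75), (np.float64(0.083), 133), (np.float64(0.084), 302), (np.float64(0.085), 509), (np.float64(0.086), 169)]
```

View pics/wc_20.png

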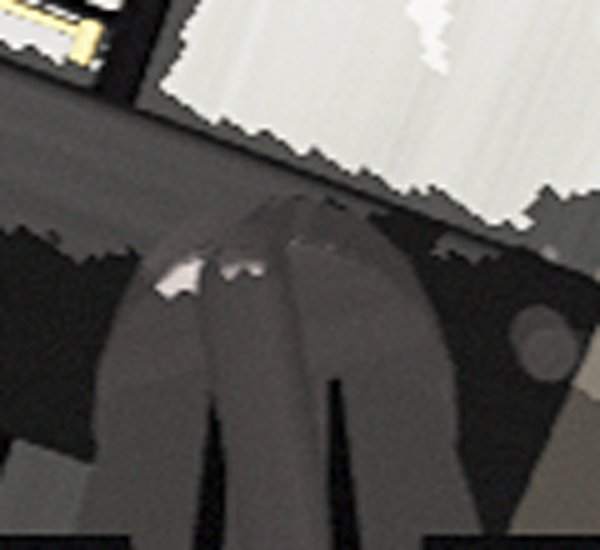

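The moment has risen to 0.31 N m, which suggests the stop. I'll confirm it with a lower grip cap.

>>> servo_tool([
  [0,0,0,0,0,0.0,-0.75],
  [0,0,0,0,0,0.0,-0.75],
  [0,0,0,0,0,-0.01,-0.75],
  [0,0,0,0,0,-0.02,-0.75],
  [0,0,0,0,0,-0.03,-0.75],
  [0,0,0,0,0,-0.04,-0.75],
  [0,0,0,0,0,-0.04,-0.75],
  [0,0,0,0,0,-0.04,-0.75],
], newtons=11)

```text
time_s: 16.2
ee_pos: [0.5315, -0.2593, 0.0693]
eef_rot: [-3.141, 0.001, -0.995]
force: [-3.3, 2.4, 3.4]
grip_width: 0.0128
```

```bash
python3 chk.py 21
```

```text
16.2 [ 0.5315 -0.2593  0.0693] [-3.141e+00  1.000e-03 -9.950e-01] [-3.3  2.4  3.4] Mz [0.613 0.659 0.278] 0.01277775735902229 q6 2.05
[(np.float64(0.034), 229), (np.float64(0.035), 320), (np.float64(0.036), 68), (np.float64(0.062), 210), (np.float64(0.063), 629), (np.float64(0.064), 254), (np.float64(0.082), 66), (np.float64(0.083), 143), (np.float64(0.084), 329), (np.float64(0.085), 512), (np.float64(0.086), 179)]
```

View pics/wc_21.png

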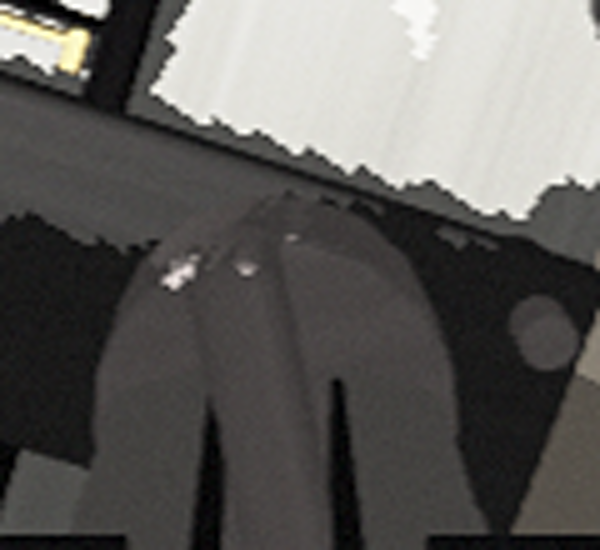

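The stop is confirmed: the tool turned 0.04 rad, the fingers only spread, and the nut stayed still. Now I'll unload, open and retreat.

>>> servo_tool([
  [0,0,0,0,0,0.05,-0.72],
  [0,0,0,0,0,0.1,-0.68],
  [0,0,0,0,0,0.15,-0.6],
  [0,0,0,0,0,0.15,-0.4],
  [0,0,0,0,0,0.15,-0.3],
  [0,0,0,0,0,0.15,-0.3],
  [0,0,0,0,0,0.15,-0.3],
  [0,0,0,0,0,0.15,-0.3],
])

```text
time_s: 16.92
ee_pos: [0.5315, -0.2594, 0.0693]
eef_rot: [-3.141, 0.001, -0.845]
force: [-0.6, -0.4, 0.4]
grip_width: 0.0327
```

>>> servo_tool([
  [0,0,0.01,0,0,0,-0.3],
  [0,0,0.025,0,0,0,-0.3],
  [0,0,0.045,0,0,0,-0.3],
  [0,0,0.07,0,0,0,-0.3],
  [-0.02,0,0.095,0,0,0,-0.3],
  [-0.04,0.02,0.12,0,0,0,-0.3],
  [-0.05,0.04,0.135,0,0,0,-0.3],
  [-0.05,0.06,0.135,0,0,0,-0.3],
])

```text
time_s: 17.58
ee_pos: [0.4811, -0.1994, 0.2088]
eef_rot: [-3.138, -0.005, -0.847]
force: [0.0, -0.5, 1.3]
grip_width: 0.0331
```

```bash
python3 - <<'E'
from h import *
o=ctrl.get_obs();print(o['time_s'],o['ee_pos'],o['force'])
d=cams.camera('wrist');save(d,'wE');D=d['depth']
P=np.array([world(d,u,v,D[v,u],o) for v in range(0,400) for u in range(0,640)])
c=np.array([.5314,-.2604]);r=np.hypot(*(P[:,:2]-c).T);q=P[r<.05]
h,e=np.histogram(q[:,2],bins=np.arange(0.005,.102,.001));print([(round(float(e[i]),3),int(h[i])) for i in range(len(h)) if h[i]>60])
Q=P[(r<.04)&(P[:,2]>.08)&(P[:,2]<.09)];
if len(Q)>20: print(cv2.minAreaRect((Q[:,:2]*1000).astype(np.float32)))
for n in('scene',):
    d=cams.camera(n);save(d,'sE');a=d['image'][190:300,210:330,::-1];cv2.imwrite('pics/sEc.png',cv2.resize(a,None,fx=5,fy=5,interpolation=2))
E
```

```text
17.5833 [ 0.48108022 -0.19944808  0.20879533] [ 0.04951394 -0.52879839  1.31840263]
[(0.007, 84), (0.008, 575), (0.009, 979), (0.01, 418), (0.033, 168), (0.034, 771), (0.035, 935), (0.036, 288), (0.062, 224), (0.063, 567), (0.064, 313), (0.084, 160), (0.085, 248), (0.086, 108)]
((532.2139282226562, -261.5217590332031), (9.952665328979492, 49.817466735839844), 45.18518829345703)
```

View pics/wE.png

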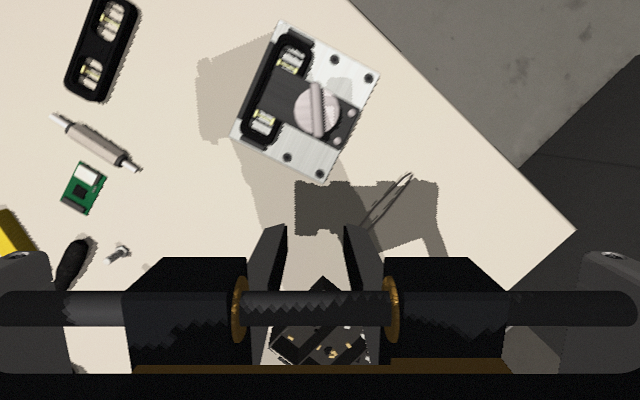

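View pics/sEc.png

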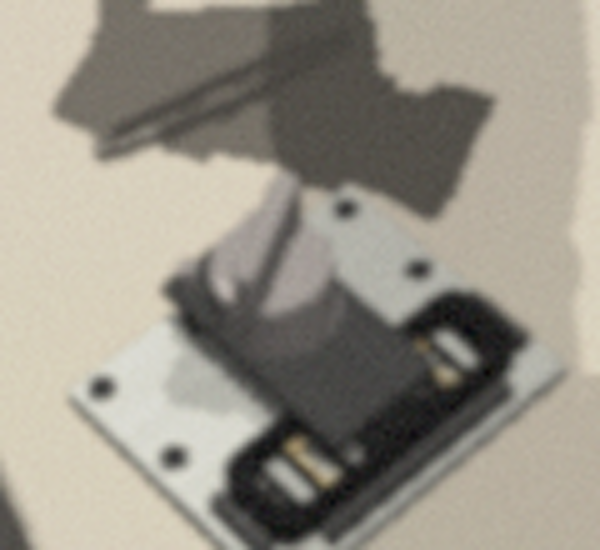

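```bash
python3 -c "
from station import hand_in
print(hand_in())"
```

```text
the job is handed in; nothing more can be done
None
```

The steel wing nut is on the stud and run forward to its stop. It presses the strap down over the grille frame. I handed the job in at about 17.6 s of the 72 s allowed, with the gripper open and clear of everything.

- **Setting on:** the nut sat upright on the thread lands, with its underside about 48 mm above the bench.
- **Turning back:** I turned it counter-clockwise by about 10°, holding it loosely with the grip limited to 6 N. It then dropped about 9 mm onto the strap, against the expected 8.7 mm.
- **Running forward:** it turned clockwise by about 93 to 95° to a solid stop. To confirm the stop, I turned the tool a little further with the grip limited to 11 N; the fingers only spread and the nut did not move.
- **Forces:** the highest turning moment I read was 0.31 N m, below the 0.4 N m limit. I read the moment only at the end of each move call, so a brief higher value between readings would not have shown.
- **Final check:** the last pictures, with the arm away, show the nut upright and the strap about 3.7 mm below its raised height.

Two readings did not agree exactly. The final wing angle was -45° by camera and about -46.5° estimated from the finger opening. The stud position varied by up to 2 mm between early pictures, so I used one taken with the arm at rest.

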